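# Tap the stay wedge of a tilt-out bin tight

### The arm

A 6-joint arm with a two-finger parallel gripper is mounted at the origin on the work surface. World frame = base frame: x ahead of the robot, y to its left, z up, the work surface at z = 0. Lengths are in mm, angles in degrees, forces in N, time in s.
With the tool pointing down it reaches from about 300 to 850 mm from the base axis. Payload 4.2 kg.
Tool frame: the origin (TCP) lies midway between the tips of the shut fingers; the grasp point (between the pads) lies 19 mm behind it (env.grip_point_offset is the distance from the TCP to the grasp point, in mm); z points along the fingers, x is the direction in which the jaws open and shut, and the axes are right-handed (so a half turn about z gives the same grasp; the last joint's range is limited). The gripper opens to 91 mm and grips with 3 to 60 N. Pads are 32 mm wide; open, the fingers measure 118 mm over their backs; the gripper's body (76 mm by 178 mm) begins 60 mm behind the grasp point.
Start: joints at [-73.625, 18.312, 89.639, -0, 72.044, -1.146], TCP at [173.11, -548.339, 213.976] pointing down, gripper open.
Joint ranges: [-177.97, 177.97], [-48.28, 115.42], [12.27, 149.76], [-77.06, 257.06], [2.81, 150.46], [-146.56, 146.56]. Speed limits (degrees/s): [147.25, 147.25, 180, 180, 180, 180].

### API

Orientations are given as [roll, pitch, yaw] about the fixed x, y, z axes, in that order (R = Rz(yaw) Ry(pitch) Rx(roll)).
In Python, from workcell import env gives the robot as it stands.
- The arm moves only by the shell command python3 -m pendant 'ROWS' [FORCE]. ROWS is JSON, a list of rows, each an object with "xyz": the shift along the tool's x, y, z in m, a list of three; "roll": the turn about the tool's z in degrees; "jaw": the closure, from 0 (fully open) to 1 (shut). A call has exactly 8 rows; each row is the pose to reach, as a shift and turn from the pose commanded when the call began, along the tool's axes at that moment; what a row does not reach only later rows make up. A row lasts 1/8 s, in which the tool goes at most 62.5 mm and 10.7 degrees, less where a joint would pass 70% of its speed; a pose out of reach is approached as far as the arm can. A call with a gripper value outside its range is refused whole. The fingers move at their own pace and stop on an object; FORCE is the grip in N (left out, the last holds). Time passes only in rows, so rows that repeat a pose let the fingers close, or fill a call up. It gives the time, the measured TCP pose, the force and the opening at its end, in the units of the state.
- env.state(): the state, without advancing time (a new reading comes with each control period).
- env.grab_frame(name): name is "scene" or "top" or "wrist"; returns (picture, depth): 384x512x3 uint8, blue, green, red; 384x512 float32, mm along the optical axis (not along the pixel's ray), 0 where there is no reading.
- env.camera_params(name): a dict with "camera_matrix" (3x3 intrinsics, pixels), "cam_to_world" (4x4, takes a point from camera to world coordinates); the wrist camera has in their place "hand_eye" (4x4, takes a point from camera to tool coordinates, whose origin is the TCP and whose axes are the tool frame's). Camera axes: x right, y up, looking along -z (the intrinsics and any distortion apply to the point x, -y, -z); pixel columns grow to the right and rows downward; lengths in mm; the calibration is good to about 2 mm. A picture is of the moment at which its call begins: read the wrist's pose just before it. camera_params takes no time and is no camera call.
- env.job_done(): hands the job in, once; it reports no verdict.
The state is a dict: "time_s": time; "qpos": joint angles; "qvel": joint speeds; "effort": joint torques, N m; "ee_pos": TCP position; "ee_rot": TCP orientation; "force": force on the tool from outside, world axes, zero at the start; "torque": the same for the moment, N m; "gripper_width": finger opening in mm.
Only numpy, scipy, OpenCV 4.12 (cv2) and the standard library are available. Lean on these libraries where they do the work, as an engineer would, in place of code of your own. Each camera call takes 0.05 s, during which the arm holds its last target. There are 200 camera calls.

### The job

The open tilt-out bin droops and rattles: pick up the mallet and tap the wooden wedge endwise under the bin's stay pin, in at least two separate taps with the mallet drawn clear in between, until the wedge no longer advances and sits tight. Tap gently, about as hard as a firm finger push; touch the wedge with nothing but the mallet, and do not touch the bin or its pin. Then lay the mallet flat on the counter, clear of the wedge, leave everything else where it is and let go.

Things in the scene. Friction and masses are not known exactly. Their poses are not given: they have to be found in the camera images.
- bin (a joint): Tilt of the aluminium bin (230 wide, 100 deep, 140 high, leaning out to the robot) about the level hinge under its floor. 0 rad = drooping open under its own weight (the start); grows as the wedge lifts the stay pin; a hard stop at 0.0625 rad, the pin about 5 mm higher, ends the play. A tight wedge holds it there.
- stand: Fixed wooden stand 300 wide (its y), 236 high (jars on top to 290), with shelf and bin; origin on the counter under its middle; front along its -x. In front of the bin, at its x = -0.100, two low steel rails (10 high, from y = -0.165 to -0.055) form a channel along its y, 43 wide, open at both ends, that guides the wedge on the counter.
- pin_mid (a point): Middle of the stay pin: a level steel rod of 12 diameter, 48 long along the stand's x, carried by the bin, crossing over the wedge channel at the stand's x = -0.100, y = -0.145. Its underside is 14.5 to 17.5 above the counter when the bin droops; it differs each time, and 1 mm of height means 7 mm of wedge travel.
- wedge: Loose beech wedge, 100 g, 152 long (y), 40 wide (x), origin mid-underside, on the counter in the channel. Thickness 9 at the tip (+y end), growing 1 in 7 to 29 at the blunt red-banded tail (-y end). Starts with 20 to 32 of tip past the pin; needs 40 to 80 of travel along +y. Slides at 2 to 5 N; at the bin's stop the push rises over a few mm; 14 to 18 N seats it, friction then keeps it.
- wedge_tail (a point): Middle of the wedge's square tail face (40 wide, 27 high), 14 above the counter; axes as the wedge's: +y is the way to drive it, the face looks along -y.
- mallet: Rubber-headed kitchen mallet, 220 g, lying flat. Handle along its x; origin on the counter under the middle of the head (+x end); z up when flat. The two flat round striking faces look along its +y and -y.
- mallet_grip (a point): Grip point on the mallet's handle axis, 60 from the head's axis, 22 above the counter; axes as the mallet's. The handle here is 20 wide (y) and 20 high, from x = -0.187 to -0.022 of the mallet; a pommel of 44 diameter ends it at x = -0.205 to -0.187.
- mallet_head (a point): Centre of the mallet's head, a cylinder of 44 diameter and 84 long along the mallet's y; the striking faces are 42 to either side of this point.
- bowl_mid (a point): Bystander: blue ceramic pinch bowl, 80 across, 35 high; point half-way up.
- cup_mid (a point): Bystander: stainless measuring cup, 72 across, 55 high, with a flat handle to its +x reaching 103 from its centre; point half-way up its axis.
- stopper_mid (a point): Bystander: green glass cruet stopper, 38 across and 38 high; point half-way up.
Things that resemble listed ones, but are neither listed nor needed, are in the scene too. Of the things that look like the wedge, take the one that is farthest from the robot's base at the start.

How it is judged:
By the outcome, as a careful person would: the job done as asked, in the order asked, and still so for the second after the job is handed in, with the robot touching nothing.
It also fails if it takes over 48 s, if anything falls off the work surface, if the arm or the gripper's body presses on something with over 40 N, if the wrist force passes 120 N, or if a joint passes its speed limit or range.

## Working session

There is one attempt and no reset: what is moved stays moved. The work goes in short steps, Python scripts to look and compute and a shell command to move; the robot and the scene stay as the last step left them, time stands still between calls to the robot, and variables do not carry over. Pictures are saved under pics/ and viewed, about 8 in all and at most 12, crops included, and the job is handed in when it is done.

```bash
mkdir -p pics; cat > h.py <<'E'
import numpy as np,cv2
from workcell import env
from scipy.spatial.transform import Rotation as R
def T_tool():
    s=env.state();T=np.eye(4);T[:3,:3]=R.from_euler('xyz',s['ee_rot'],degrees=True).as_matrix();T[:3,3]=s['ee_pos'];return T
def cloud(n):
    T=T_tool() if n=='wrist' else None
    im,d=env.grab_frame(n);p=env.camera_params(n);K=np.array(p['camera_matrix'])
    M=T@np.array(p['hand_eye']) if n=='wrist' else np.array(p['cam_to_world'])
    v,u=np.mgrid[:384,:512]
    P=np.stack([(u-K[0,2])/K[0,0]*d,-(v-K[1,2])/K[1,1]*d,-d,np.ones_like(d)],-1)@M.T
    W=P[...,:3];W[d==0]=np.nan
    return im,W,K,M
E
python3 - <<'E'
from h import *
s=env.state();print(s)
for n in['top','scene']:
    im,W,K,M=cloud(n);np.save(n+'.npy',W);cv2.imwrite(f'pics/{n}0.png',im);print(n,env.camera_params(n).keys(),M.round(2))
a=cv2.imread('pics/top0.png');b=cv2.imread('pics/scene0.png')
cv2.imwrite('pics/top0b.png',cv2.resize(a,(800,600),interpolation=2));cv2.imwrite('pics/scene0b.png',cv2.resize(b,(800,600),interpolation=2))
E
```

```text
{'time_s': 0.0, 'qpos': array([-7.36249253e+01,  1.83510536e+01,  8.97076442e+01,  3.31090337e-04,
        7.20443908e+01, -1.14703870e+00]), 'qvel': array([ 0.01191877,  0.06743411,  0.02222074, -0.02463726, -0.01108504,
       -0.03355108]), 'effort': array([ 1.11899302e-03, -4.12452900e+01, -2.31975800e+01,  7.27002276e-02,
        4.54129104e-02, -1.38528603e-04]), 'ee_pos': array([ 172.9623333 , -547.82321284,  213.11779398]), 'ee_rot': array([-1.79997622e+02,  1.03061615e-01, -7.24779868e+01]), 'force': array([-0.9129225 , -0.86146208, -0.19364514]), 'torque': array([ 0.01146668, -0.00656408,  0.00078458]), 'gripper_width': 91.29262026183808}
top dict_keys(['camera_matrix', 'cam_to_world']) [[ 2.00000e-02  9.80000e-01 -1.90000e-01  3.62040e+02]
 [-1.00000e+00  3.00000e-02  4.00000e-02 -5.77500e+01]
 [ 4.00000e-02  1.90000e-01  9.80000e-01  1.03971e+03]
 [ 0.00000e+00  0.00000e+00  0.00000e+00  1.00000e+00]]
scene dict_keys(['camera_matrix', 'cam_to_world']) [[-8.9000e-01  2.8000e-01 -3.5000e-01  2.0030e+02]
 [-4.5000e-01 -5.9000e-01  6.7000e-01  5.2060e+02]
 [-2.0000e-02  7.6000e-01  6.5000e-01  6.5538e+02]
 [ 0.0000e+00  0.0000e+00  0.0000e+00  1.0000e+00]]
```

View pics/top0b.png

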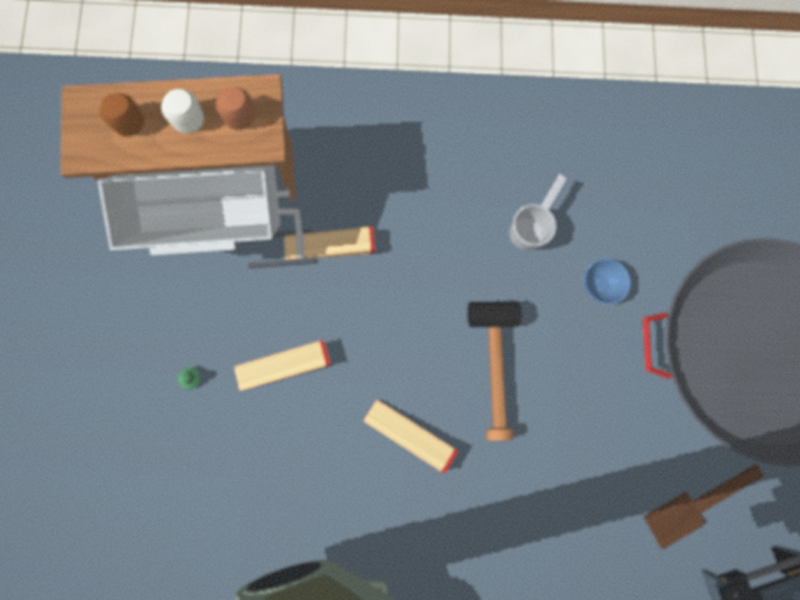

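View pics/scene0b.png

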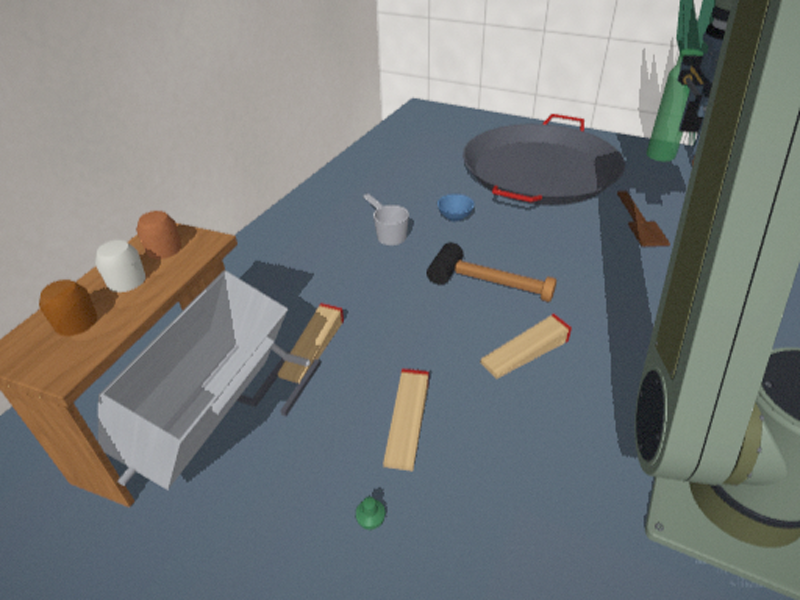

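The top picture shows three wedge-like blocks (800×600 px): A (330,243) lies in the channel under the pin, B is at (283,365) and C at (410,437). A is farthest from the base (bottom of the picture), so I take A. There is one mallet, head (495,314), handle down to (500,435). The bowl is at (608,281), the cup at (533,226) and the stopper at (190,377).

```bash
python3 - <<'E'
from h import *
W=np.load('top.npy');im=cv2.imread('pics/top0.png').astype(int);b,g,r=im[...,0],im[...,1],im[...,2]
v,u=np.mgrid[:384,:512]
def box(x0,y0,x1,y1):return (u>=x0*.64)&(u<=x1*.64)&(v>=y0*.64)&(v<=y1*.64)
def rep(n,m):
    P=W[m];P=P[~np.isnan(P).any(1)];c=np.median(P,0);q=P[:,:2].astype(np.float32)
    (cc,sz,a)=cv2.minAreaRect(q);print(n,len(P),'med',c.round(1),'rect',np.round(cc,1),np.round(sz,1),round(a,1),'z',np.percentile(P[:,2],[2,50,98]).round(1))
Z=W[...,2]
rep('head',box(455,290,540,340)&(Z>12)&(r+g+b<150))
hm=box(470,322,530,445)&(r>b+40)&(Z>5)
rep('handle',hm)
mm=hm&box(470,335,530,420);P=W[mm];A=np.polyfit(P[:,0],P[:,1],1);print('handle axis y=a x+b',A,np.degrees(np.arctan(A[0])))
red=box(365,220,385,260)&(r>g+60)&(r>b+60);rep('red A',red)
wm=box(282,220,380,262)&(r>b+30)&(Z>3);rep('wedgeA',wm)
P=W[box(340,225,378,258)&(r>b+30)&(Z>10)];rep('wedge tail part',box(320,225,378,258)&(r>b+30)&(Z>10))
rep('stand top',box(60,75,285,178)&(Z>225)&(Z<245))
for n,bx in dict(bowl=(580,255,635,305),cup=(505,170,570,250),stop=(175,360,205,392)).items(): rep(n,box(*bx)&(Z>6))
for nm,bx in dict(B=(230,335,335,395),C=(360,395,460,475)).items(): rep(nm,box(*bx)&(r>b+30)&(Z>4))
K=np.array(env.camera_params('wrist')['camera_matrix']);print(K.round(1),np.array(env.camera_params('wrist')['hand_eye']).round(2))
a=cv2.imread('pics/top0.png')[120:185,140:250];cv2.imwrite('pics/c1.png',cv2.resize(a,None,fx=6,fy=6,interpolation=2))
E
```

```text
head 62 med [ 532.3 -259.5   38.8] rect [ 523.7 -266.9] [34.2 75.7] 2.0 z [32.2 38.8 44.5]
handle 640 med [ 401.8 -272.8   31.4] rect [ 412.4 -270.7] [181.3  37.7] 3.0 z [20.  31.4 44.5]
handle axis y=a x+b [ 4.34814137e-02 -2.90926373e+02] 2.489733223866903
red A 43 med [644.  -61.8  29.8] rect [646.3 -62.3] [39.8  7.1] 8.6 z [26.  29.8 34.7]
wedgeA 821 med [ 6.372e+02 -4.000e-01  2.000e+01] rect [641.7   9.3] [ 50.1 151.8] 7.2 z [ 8.2 20.  31.3]
wedge tail part 544 med [639.7 -22.3  23.8] rect [641.4 -21. ] [41.7 91.6] 6.8 z [14.  23.8 32.2]
stand top 6685 med [725.9 222.3 235.6] rect [742.  215.1] [132.3 300.2] 6.0 z [229.5 235.6 239. ]
bowl 619 med [ 589.8 -469.5   19.3] rect [ 584.4 -459.8] [76.2 77.9] 6.7 z [ 6.5 19.3 37. ]
cup 582 med [ 691.7 -350.8   45. ] rect [ 700.7 -342.3] [ 82.4 131.3] 84.0 z [ 6.4 45.  57.2]
stop 169 med [405.9 222.   15.5] rect [406.  225.1] [35.2 35.2] 3.4 z [ 9.2 15.5 37.8]
B 970 med [430.3  75.2  19.7] rect [431.4  76.9] [ 41.9 152.2] 17.3 z [ 7.7 19.7 30.8]
C 1000 med [ 322.7 -136.    19.8] rect [ 323.5 -134.1] [152.1  40.1] 59.1 z [ 7.9 19.8 31.6]
[[312.    0.  250.1]
 [  0.  312.  191.8]
 [  0.    0.    1. ]] [[   1.     -0.     -0.      1.04]
 [  -0.     -0.97   -0.24  -65.41]
 [  -0.      0.24   -0.97 -170.96]
 [   0.      0.      0.      1.  ]]
```

View pics/c1.png

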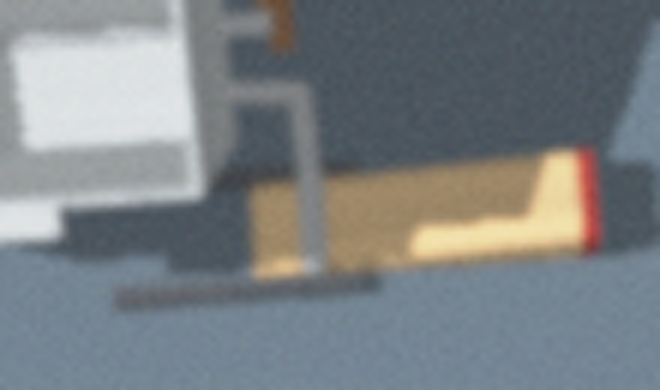

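The crop confirms A: red tail at right (590,200), pin crossing at about (310,180), rail end below it. Next I move above the mallet handle.

```bash
python3 -m pendant '[{"xyz":[-0.022,-0.047,0.01],"roll":3,"jaw":0.2},{"xyz":[-0.044,-0.094,0.02],"roll":8,"jaw":0.3},{"xyz":[-0.066,-0.141,0.03],"roll":15,"jaw":0.4},{"xyz":[-0.088,-0.189,0.04],"roll":15,"jaw":0.4},{"xyz":[-0.110,-0.237,0.05],"roll":15,"jaw":0.4},{"xyz":[-0.132,-0.285,0.06],"roll":15,"jaw":0.4},{"xyz":[-0.154,-0.333,0.07],"roll":15,"jaw":0.4},{"xyz":[-0.173,-0.377,0.08],"roll":15,"jaw":0.4}]' 50
python3 - <<'E'
from h import *
im,W,K,M=cloud('wrist');np.save('w1.npy',W);cv2.imwrite('pics/w1.png',im)
print(env.state()['ee_pos'],env.state()['ee_rot'])
im=im.astype(int);b,g,r=im[...,0],im[...,1],im[...,2];Z=W[...,2];X=W[...,0];Y=W[...,1]
near=(X>300)&(X<570)&(Y>-340)&(Y<-200)
h=near&(Z>18)&(Z<40)&(r>b+40)&(X>360)&(X<495)
A=np.polyfit(X[h],Y[h],1);print(h.sum(),A,np.degrees(np.arctan(A[0])))
for x in(420,450,480):print(x,np.nanmedian(Y[h&(abs(X-x)<4)]),np.nanpercentile(Y[h&(abs(X-x)<4)],[3,97]))
k=near&(Z>30)&(r+g+b<170)&(X>480)
print('head',k.sum(),cv2.minAreaRect(np.stack([X[k],Y[k]],1).astype(np.float32)),np.nanpercentile(Z[k],98))
E
```

```text
time_s: 1.1
ee_pos: [481.6, -268.3, 133.3]
ee_rot: [180.0, 0.0, -87.4]
force: [-1.4, -0.5, 1.2]
gripper_width: 54.8
[ 485.02977811 -264.6766633   132.04637295] [-179.89941547    0.21589537  -87.32781854]
1561 [ 4.05352318e-02 -2.91231875e+02] 2.321226920535007
420 nan nan
450 -272.7218609531173 [-280.14102992 -265.35424813]
480 -272.1560958288974 [-279.46984817 -264.16647089]
head 0 ((0.0, 0.0), (0.0, 0.0), 0.0) nan
  return np.nanmean(a, axis, out=out, keepdims=keepdims)
  return np.nanmean(a, axis, out=out, keepdims=keepdims)
```

View pics/w1.png

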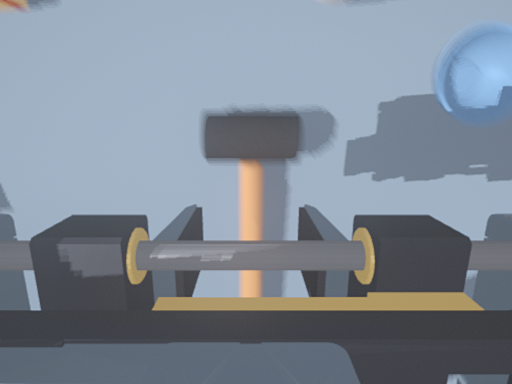

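The wrist picture shows the handle centred between the open fingers (col 252) and the head at rows 112–160, cols 204–300. I'll measure the head.

```bash
python3 - <<'E'
from h import *
W=np.load('w1.npy');im=cv2.imread('pics/w1.png').astype(int)
s=np.zeros((384,512),bool);s[105:170,195:310]=1
k=s&(im.sum(2)<240)&(W[...,2]>15)
P=W[k];print(k.sum(),cv2.minAreaRect(P[:,:2].astype(np.float32)),np.percentile(P,[2,50,98],axis=0).round(1))
T=T_tool();print(T[:3,3])
for xg in (46,50): 
    h=np.array(cv2.minAreaRect(P[:,:2].astype(np.float32))[0]); print(h)
E
```

```text
1 ((547.14404296875, -306.0150146484375), (0.0, 0.0), 0.0) [[ 547.1 -306.    29.8]
 [ 547.1 -306.    29.8]
 [ 547.1 -306.    29.8]]
[ 485.02977811 -264.6766633   132.04637295]
[ 547.14404297 -306.01501465]
[ 547.14404297 -306.01501465]
```

```bash
python3 - <<'E'
from h import *
W=np.load('w1.npy');print(W[130:142:4,240:265:8,2])
p=env.camera_params('wrist');K=np.array(p['camera_matrix']);T=T_tool();M=T@np.array(p['hand_eye'])
def ray(u,v,z):
    d=M[:3,:3]@np.array([(u-K[0,2])/K[0,0],-(v-K[1,2])/K[1,1],-1]);o=M[:3,3];return (o+d*(z-o[2])/d[2]).round(1)
print([ray(u,v,z) for u,v,z in((252,136,30),(204,135,22),(300,135,22),(252,160,26),(252,113,22))])
E
```

```text
[[41.86349021 42.07261501 40.61210446 40.35548492]
 [42.37300193 43.17236753 42.28390705 42.32364568]
 [44.01702584 42.67107991 42.74081718 43.90837638]]
[array([ 534. , -264.9,   30. ]), array([ 532.4, -222.3,   22. ]), array([ 536.4, -307.5,   22. ]), array([ 512.7, -266. ,   26. ]), array([ 553.4, -264. ,   22. ])]
```

```bash
python3 -m pendant '[{"xyz":[0.005,0.006,0.03],"roll":0,"jaw":0.4},{"xyz":[0.005,0.006,0.07],"roll":0,"jaw":0.4},{"xyz":[0.005,0.006,0.105],"roll":0,"jaw":0.4},{"xyz":[0.005,0.006,0.12],"roll":0,"jaw":0.4},{"xyz":[0.005,0.006,0.127],"roll":0,"jaw":0.4},{"xyz":[0.005,0.006,0.127],"roll":0,"jaw":0.4},{"xyz":[0.005,0.006,0.127],"roll":0,"jaw":0.7},{"xyz":[0.005,0.006,0.127],"roll":0,"jaw":1}]' 58
```

```text
time_s: 2.15
ee_pos: [475.3, -275.5, 7.9]
ee_rot: [-179.9, -0.1, -87.5]
force: [0.8, -0.2, 0.5]
gripper_width: 37.7
```

```bash
python3 -m pendant '[{"xyz":[-0.003,0,0.001],"roll":0,"jaw":0.6},{"xyz":[-0.003,0,0.002],"roll":0,"jaw":0.8},{"xyz":[-0.003,0,0.002],"roll":0,"jaw":1},{"xyz":[-0.003,0,0.002],"roll":0,"jaw":1},{"xyz":[-0.003,0,0.002],"roll":0,"jaw":1},{"xyz":[-0.003,0,0.002],"roll":0,"jaw":1},{"xyz":[-0.003,0,0.002],"roll":0,"jaw":1},{"xyz":[-0.003,0,0.002],"roll":0,"jaw":1}]' 58
```

```text
time_s: 3.15
ee_pos: [474.6, -272.1, 4.9]
ee_rot: [180.0, 0.0, -87.5]
force: [-0.3, -0.1, -0.6]
gripper_width: 19.6
```

```bash
python3 -m pendant '[{"xyz":[0,0,-0.02],"roll":0,"jaw":1},{"xyz":[-0.01,-0.01,-0.04],"roll":-1,"jaw":1},{"xyz":[-0.035,-0.04,-0.04],"roll":-2,"jaw":1},{"xyz":[-0.06,-0.07,-0.04],"roll":-3,"jaw":1},{"xyz":[-0.085,-0.1,-0.04],"roll":-4,"jaw":1},{"xyz":[-0.105,-0.12,-0.04],"roll":-4,"jaw":1},{"xyz":[-0.115,-0.131,-0.04],"roll":-4,"jaw":1},{"xyz":[-0.115,-0.131,-0.04],"roll":-4,"jaw":1}]' 58
python3 - <<'E'
from h import *
print(env.state()['ee_pos'],env.state()['ee_rot'],env.state()['force'])
im,W,K,M=cloud('wrist');np.save('w2.npy',W);cv2.imwrite('pics/w2.png',im)
im2,W2,_,_=cloud('top');np.save('t2.npy',W2);cv2.imwrite('pics/t2.png',im2)
print(env.state()['ee_pos'],M.tolist())
c=cv2.resize(im2[110:230,130:330],(800,480),interpolation=2);cv2.imwrite('pics/t2c.png',c)
cv2.imwrite('pics/both.png',np.vstack([cv2.resize(im,(400,300)),cv2.resize(im2[110:230,130:330],(400,240))]))
E
```

```text
time_s: 4.15
ee_pos: [600.5, -151.2, 44.6]
ee_rot: [180.0, -0.0, -83.4]
force: [0.1, -0.7, -3.0]
gripper_width: 19.8
[ 600.48558952 -151.21392721   44.59406507] [ 1.79961338e+02 -1.20507254e-02 -8.34146297e+01] [ 0.12465574 -0.67103132 -2.96402618]
[ 599.50972546 -152.09703713   44.65626576] [[0.11505656746441784, 0.9649915497669774, 0.23569746532712607, 665.9300195405738], [-0.9933589146677115, 0.11171593433589336, 0.027524837250084984, -144.8317967794934], [0.0002300727954216012, -0.23729909164129623, 0.9714366104758064, 215.5022832049288], [0.0, 0.0, 0.0, 1.0]]
```

View pics/w2.png

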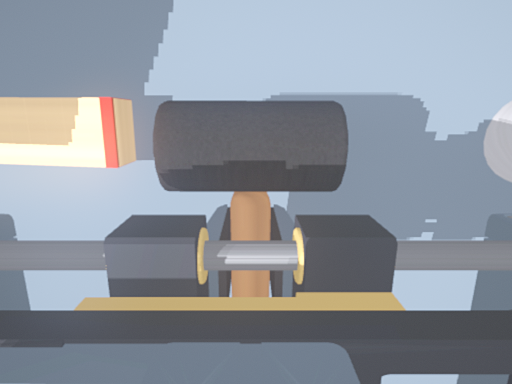

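The held head spans cols 157–346, rows 101–191. The wedge's red band is at cols 103–115 and its tail face runs down to col 134, rows 98–165. It looks parallel to the head's axis.

```bash
python3 - <<'E'
from h import *
W=np.load('w2.npy');im=cv2.imread('pics/w2.png').astype(int)
p=env.camera_params('wrist');K=np.array(p['camera_matrix']);T=T_tool();M=T@np.array(p['hand_eye'])
def ray(u,v,z):
    d=M[:3,:3]@np.array([(u-K[0,2])/K[0,0],-(v-K[1,2])/K[1,1],-1]);o=M[:3,3];return (o+d*(z-o[2])/d[2]).round(1)
print('tail top corners',ray(116,98,28.5),ray(116,166,28.5),'bottom',ray(134,101,0),ray(134,162,0))
print('z band',np.nanmedian(W[110:155,104:114,2]))
print('far top edge z~23?',ray(5,98,17),ray(5,163,17))
zc=T[2,3]+19
print('head faces',ray(157,146,zc),ray(346,146,zc),'top row',ray(251,101,zc+8),ray(251,191,zc+15))
# tool coords of world pts
for P in (ray(116,132,28.5),ray(157,146,zc),ray(251,146,zc+22)):
    print((np.linalg.inv(T)@np.append(P,1))[:3].round(1))
E
```

```text
tail top corners [666.  -68.2  28.5] [626.3 -68.6  28.5] bottom [665.5 -68.2   0. ] [624.6 -69.3   0. ]
z band 30.631232006931
far top edge z~23? [658.3   3.9  17. ] [617.8   6.8  17. ]
head faces [ 645.7 -102.7   63.7] [ 656.  -193.6   63.7] top row [ 671.3 -145.5   71.7] [ 632.2 -150.    78.7]
[-77.8 -56.3  16.1]
[-43.8 -51.5 -19.1]
[  1.6 -53.5 -41.1]
```

```bash
python3 -m pendant '[{"xyz":[0,-0.003,0.01],"roll":0,"jaw":1},{"xyz":[0,-0.003,0.02],"roll":0,"jaw":1},{"xyz":[0,-0.003,0.03],"roll":0,"jaw":1},{"xyz":[-0.004,-0.003,0.037],"roll":0,"jaw":1},{"xyz":[-0.01,-0.003,0.037],"roll":0,"jaw":1},{"xyz":[-0.016,-0.003,0.037],"roll":0,"jaw":1},{"xyz":[-0.022,-0.003,0.037],"roll":0,"jaw":1},{"xyz":[-0.026,-0.003,0.037],"roll":0,"jaw":1}]' 58
python3 -m pendant '[{"xyz":[-0.005,0,0],"roll":0,"jaw":1},{"xyz":[-0.01,0,0],"roll":0,"jaw":1},{"xyz":[-0.015,0,0],"roll":0,"jaw":1},{"xyz":[-0.02,0,0],"roll":0,"jaw":1},{"xyz":[-0.025,0,0],"roll":0,"jaw":1},{"xyz":[-0.03,0,0],"roll":0,"jaw":1},{"xyz":[-0.035,0,0],"roll":0,"jaw":1},{"xyz":[-0.04,0,0],"roll":0,"jaw":1}]' 58
python3 -c "
from h import *
print(env.state()['ee_pos'],env.state()['force'],env.state()['torque'])"
```

```text
time_s: 5.25
ee_pos: [600.6, -124.8, 8.3]
ee_rot: [-180.0, -0.0, -83.5]
force: [0.7, 0.3, -1.6]
gripper_width: 19.4
time_s: 6.25
ee_pos: [596.0, -85.5, 8.0]
ee_rot: [-180.0, -0.0, -83.5]
force: [1.0, -4.9, -2.2]
gripper_width: 19.6
[596.0295702  -85.49626044   8.02328067] [ 1.04531086 -4.9295423  -2.16468649] [-0.7803625  -0.01920597 -0.28546271]
```

```bash
python3 -m pendant '[{"xyz":[0.015,0,0],"roll":0,"jaw":1},{"xyz":[0.03,0,0],"roll":0,"jaw":1},{"xyz":[0.03,0,0],"roll":0,"jaw":1},{"xyz":[0.03,0,0],"roll":0,"jaw":1},{"xyz":[0.02,0,0],"roll":0,"jaw":1},{"xyz":[0.012,0,0],"roll":0,"jaw":1},{"xyz":[0.005,0,0],"roll":0,"jaw":1},{"xyz":[0.0,0,0],"roll":0,"jaw":1}]' 58
python3 -m pendant '[{"xyz":[-0.001,0,0],"roll":0,"jaw":1},{"xyz":[-0.003,0,0],"roll":0,"jaw":1},{"xyz":[-0.005,0,0],"roll":0,"jaw":1},{"xyz":[-0.007,0,0],"roll":0,"jaw":1},{"xyz":[-0.009,0,0],"roll":0,"jaw":1},{"xyz":[-0.011,0,0],"roll":0,"jaw":1},{"xyz":[-0.012,0,0],"roll":0,"jaw":1},{"xyz":[-0.012,0,0],"roll":0,"jaw":1}]' 58
```

```text
time_s: 7.25
ee_pos: [595.9, -84.8, 8.0]
ee_rot: [180.0, -0.0, -83.4]
force: [0.5, -4.0, -2.1]
gripper_width: 19.7
time_s: 8.25
ee_pos: [594.8, -75.2, 8.1]
ee_rot: [-180.0, -0.2, -83.5]
force: [0.3, -9.6, -1.9]
gripper_width: 19.5
```

```bash
python3 -m pendant '[{"xyz":[-0.001,0,0],"roll":0,"jaw":1},{"xyz":[-0.001,0,0],"roll":0,"jaw":1},{"xyz":[-0.002,0,0],"roll":0,"jaw":1},{"xyz":[-0.002,0,0],"roll":0,"jaw":1},{"xyz":[-0.003,0,0],"roll":0,"jaw":1},{"xyz":[-0.003,0,0],"roll":0,"jaw":1},{"xyz":[-0.003,0,0],"roll":0,"jaw":1},{"xyz":[-0.003,0,0],"roll":0,"jaw":1}]' 58
python3 -c "
from h import *
print(env.state()['ee_pos'],env.state()['force'],env.state()['torque'])"
```

```text
time_s: 9.25
ee_pos: [594.6, -74.4, 8.3]
ee_rot: [-180.0, -0.3, -83.5]
force: [-0.1, -15.7, -2.4]
gripper_width: 19.7
[594.64863474 -74.37200111   8.27193523] [ -0.11161252 -15.70194821  -2.41742136] [-2.87889129  0.08748673 -0.76755172]
```

```bash
python3 -m pendant '[{"xyz":[-0.0005,0,0],"roll":0,"jaw":1},{"xyz":[-0.001,0,0],"roll":0,"jaw":1},{"xyz":[-0.001,0,0],"roll":0,"jaw":1},{"xyz":[-0.0015,0,0],"roll":0,"jaw":1},{"xyz":[-0.0015,0,0],"roll":0,"jaw":1},{"xyz":[-0.0015,0,0],"roll":0,"jaw":1},{"xyz":[-0.0015,0,0],"roll":0,"jaw":1},{"xyz":[-0.0015,0,0],"roll":0,"jaw":1}]' 58
python3 -c "
from h import *
print(env.state()['ee_pos'],env.state()['force'],env.state()['torque'])"
```

```text
time_s: 10.25
ee_pos: [594.5, -73.9, 8.3]
ee_rot: [-180.0, -0.4, -83.5]
force: [-0.5, -20.5, -2.3]
gripper_width: 19.9
[594.5106303  -73.94582194   8.31199706] [ -0.54969631 -20.54852776  -2.32291685] [-3.55863936  0.1357456  -0.89211729]
```

Force rose to 20.5 N with barely any advance. I'll draw clear by 40 mm and check.

```bash
python3 -m pendant '[{"xyz":[0.015,0,0],"roll":0,"jaw":1},{"xyz":[0.03,0,0],"roll":0,"jaw":1},{"xyz":[0.04,0,0],"roll":0,"jaw":1},{"xyz":[0.045,0,0],"roll":0,"jaw":1},{"xyz":[0.045,0,0],"roll":0,"jaw":1},{"xyz":[0.045,0,0],"roll":0,"jaw":1},{"xyz":[0.045,0,0],"roll":0,"jaw":1},{"xyz":[0.045,0,0],"roll":0,"jaw":1}]' 58
python3 - <<'E'
from h import *
print(env.state()['ee_pos'],env.state()['ee_rot'],env.state()['force'])
im,W,K,M=cloud('wrist');cv2.imwrite('pics/w3.png',im)
i2,W2,_,_=cloud('scene');cv2.imwrite('pics/s3.png',i2)
i0=cv2.imread('pics/scene0.png');a=[cv2.resize(x[130:330,60:260],(400,400),interpolation=2) for x in(i0,i2)]
cv2.imwrite('pics/v3.png',np.hstack(a))
W0=np.load('scene.npy');d=W2-W0
print('bin depth change patches:')
m=np.isfinite(d).all(2)&(np.abs(d).max(2)<25)
for r,c in((190,120),(250,75),(230,110),(270,90)):
    k=m[r-8:r+8,c-8:c+8];print((r,c),W0[r,c].round(0),np.median(d[r-8:r+8,c-8:c+8][k],0).round(2))
E
```

```text
time_s: 11.25
ee_pos: [599.2, -113.6, 8.0]
ee_rot: [180.0, -0.0, -83.5]
force: [0.5, -0.1, -2.3]
gripper_width: 19.8
[ 599.15489109 -113.62451808    7.97179751] [ 1.79999050e+02 -2.09357435e-03 -8.34569586e+01] [ 0.4646841  -0.12838275 -2.34949015]
bin depth change patches:
(190, 120) [796.  90. 116.] [ 0.41 -0.29 -0.37]
(250, 75) [683. 299. 176.] [ 13.7   -6.29 -13.52]
(230, 110) [728. 195. 108.] [ 5.8  -3.58 -5.99]
(270, 90) [627. 318. 175.] [ 0.29 -0.13 -0.32]
```

View pics/v3.png

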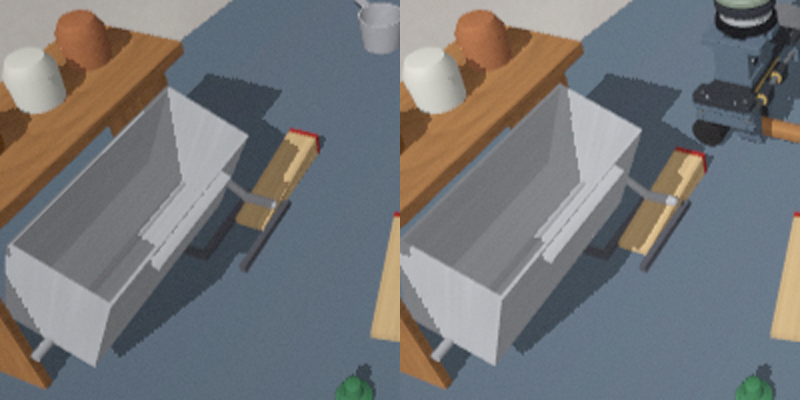

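View pics/w3.png

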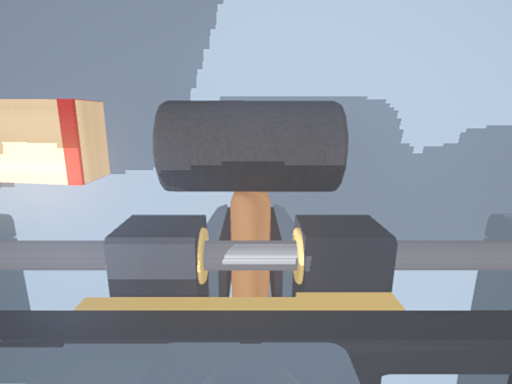

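The wedge moved in (tail from col 116 to col 76, relative to a hand that also moved), and the bin rim corner shifted about 7 px up and back in the scene crop, so the bin lifted. One more gentle tap will confirm that it no longer advances.

```bash
python3 -m pendant '[{"xyz":[-0.01,0,0],"roll":0,"jaw":1},{"xyz":[-0.02,0,0],"roll":0,"jaw":1},{"xyz":[-0.028,0,0],"roll":0,"jaw":1},{"xyz":[-0.034,0,0],"roll":0,"jaw":1},{"xyz":[-0.038,0,0],"roll":0,"jaw":1},{"xyz":[-0.041,0,0],"roll":0,"jaw":1},{"xyz":[-0.043,0,0],"roll":0,"jaw":1},{"xyz":[-0.0445,0,0],"roll":0,"jaw":1}]' 58
python3 -m pendant '[{"xyz":[0,0,0],"roll":0,"jaw":1},{"xyz":[0,0,0],"roll":0,"jaw":1},{"xyz":[-0.0005,0,0],"roll":0,"jaw":1},{"xyz":[-0.0005,0,0],"roll":0,"jaw":1},{"xyz":[-0.0005,0,0],"roll":0,"jaw":1},{"xyz":[-0.0005,0,0],"roll":0,"jaw":1},{"xyz":[-0.0005,0,0],"roll":0,"jaw":1},{"xyz":[-0.0005,0,0],"roll":0,"jaw":1}]' 58
python3 -c "
from h import *
print(env.state()['ee_pos'],env.state()['force'])"
```

```text
time_s: 12.35
ee_pos: [594.4, -74.0, 8.3]
ee_rot: [-180.0, -0.4, -83.5]
force: [-1.5, -16.8, -2.5]
gripper_width: 19.5
time_s: 13.35
ee_pos: [594.4, -74.0, 8.3]
ee_rot: [-180.0, -0.4, -83.5]
force: [-1.6, -16.2, -2.0]
gripper_width: 19.9
[594.43425647 -74.02055381   8.27614333] [ -1.59731131 -16.19445929  -2.04540719]
```

```bash
python3 -m pendant '[{"xyz":[-0.0005,0,0],"roll":0,"jaw":1},{"xyz":[-0.001,0,0],"roll":0,"jaw":1},{"xyz":[-0.001,0,0],"roll":0,"jaw":1},{"xyz":[-0.001,0,0],"roll":0,"jaw":1},{"xyz":[-0.001,0,0],"roll":0,"jaw":1},{"xyz":[-0.001,0,0],"roll":0,"jaw":1},{"xyz":[-0.001,0,0],"roll":0,"jaw":1},{"xyz":[-0.001,0,0],"roll":0,"jaw":1}]' 58
python3 -m pendant '[{"xyz":[0.01,0,0],"roll":0,"jaw":1},{"xyz":[0.03,0,0],"roll":0,"jaw":1},{"xyz":[0.042,0,0],"roll":0,"jaw":1},{"xyz":[0.045,0,0],"roll":0,"jaw":1},{"xyz":[0.046,0,0],"roll":0,"jaw":1},{"xyz":[0.046,0,0],"roll":0,"jaw":1},{"xyz":[0.046,0,0],"roll":0,"jaw":1},{"xyz":[0.046,0,0],"roll":0,"jaw":1}]' 58
python3 - <<'E'
from h import *
print(env.state()['ee_pos'],env.state()['ee_rot'],env.state()['force'])
im,W,K,M=cloud('wrist');cv2.imwrite('pics/w4.png',im)
i2,W2,_,_=cloud('scene');cv2.imwrite('pics/s4.png',i2)
for f in('w3','w4'):
    a=cv2.imread(f'pics/{f}.png').astype(int);r=(a[...,2]>a[...,1]+70)&(a[...,2]>a[...,0]+70);r[:, 150:]=0;r[:90]=0;r[190:]=0
    v,u=np.nonzero(r);print(f,u.mean(),u.min(),u.max(),r.sum())
def shift(A,B,box):
    y,x,h,w=box;t=cv2.cvtColor(A,6)[y:y+h,x:x+w].astype(np.float32);b=cv2.cvtColor(B,6)[y:y+h,x:x+w].astype(np.float32)
    return np.round(cv2.phaseCorrelate(t,b)[0],2)
s0,s3,s4=[cv2.imread(f'pics/{n}.png') for n in('scene0','s3','s4')]
b=(175,120,60,60)
print('bin s0-s3',shift(s0,s3,b),'s3-s4',shift(s3,s4,b))
E
```

```text
time_s: 14.35
ee_pos: [594.5, -74.0, 8.4]
ee_rot: [-180.0, -0.5, -83.5]
force: [-2.4, -19.0, -2.3]
gripper_width: 19.6
time_s: 15.35
ee_pos: [599.2, -113.6, 8.0]
ee_rot: [-180.0, -0.0, -83.5]
force: [-0.2, -0.9, -2.0]
gripper_width: 19.6
[ 599.194172   -113.58062416    8.00167577] [-1.79996938e+02 -3.75047672e-03 -8.34539201e+01] [-0.1773449  -0.85416342 -2.0200496 ]
w3 70.3917808219178 57 84 1460
w4 70.48358413132695 57 84 1462
bin s0-s3 [-0.06 -0.13] s3-s4 [0.02 0.1 ]
```

The wedge did not advance at 19 N: the red band sits at the same pixels in both pictures (70.4 and 70.5) and the TCP stopped at the same place. Next I return the mallet to its original free spot.

```bash
python3 -m pendant '[{"xyz":[0.015,0,-0.02],"roll":0,"jaw":1},{"xyz":[0.035,0.02,-0.03],"roll":0,"jaw":1},{"xyz":[0.06,0.05,-0.03],"roll":0,"jaw":1},{"xyz":[0.09,0.08,-0.03],"roll":0,"jaw":1},{"xyz":[0.115,0.11,-0.03],"roll":0,"jaw":1},{"xyz":[0.135,0.13,-0.03],"roll":0,"jaw":1},{"xyz":[0.143,0.14,-0.03],"roll":0,"jaw":1},{"xyz":[0.143,0.14,-0.03],"roll":0,"jaw":1}]' 58
python3 -m pendant '[{"xyz":[0,0,0.01],"roll":0,"jaw":1},{"xyz":[0,0,0.018],"roll":0,"jaw":1},{"xyz":[0,0,0.024],"roll":0,"jaw":1},{"xyz":[0,0,0.028],"roll":0,"jaw":1},{"xyz":[0,0,0.03],"roll":0,"jaw":1},{"xyz":[0,0,0.031],"roll":0,"jaw":1},{"xyz":[0,0,0.032],"roll":0,"jaw":1},{"xyz":[0,0,0.032],"roll":0,"jaw":1}]' 58
```

```text
time_s: 16.45
ee_pos: [476.2, -272.0, 38.1]
ee_rot: [-180.0, 0.0, -83.5]
force: [0.6, 0.2, -2.5]
gripper_width: 19.6
time_s: 17.45
ee_pos: [476.3, -272.0, 6.1]
ee_rot: [-180.0, -0.0, -83.5]
force: [0.5, -0.3, -1.9]
gripper_width: 19.4
```

```bash
python3 -m pendant '[{"xyz":[0,0,0.0005],"roll":0,"jaw":1},{"xyz":[0,0,0.001],"roll":0,"jaw":1},{"xyz":[0,0,0.001],"roll":0,"jaw":1},{"xyz":[0,0,0.001],"roll":0,"jaw":0.7},{"xyz":[0,0,0.001],"roll":0,"jaw":0.5},{"xyz":[0,0,0.001],"roll":0,"jaw":0.4},{"xyz":[0,0,0.001],"roll":0,"jaw":0.4},{"xyz":[0,0,0.001],"roll":0,"jaw":0.4}]'
python3 -m pendant '[{"xyz":[0,0,0],"roll":0,"jaw":0.4},{"xyz":[0,0,-0.01],"roll":0,"jaw":0.4},{"xyz":[0,0,-0.03],"roll":0,"jaw":0.4},{"xyz":[0,0,-0.07],"roll":0,"jaw":0.4},{"xyz":[0,0,-0.12],"roll":0,"jaw":0.4},{"xyz":[0.02,0.04,-0.15],"roll":0,"jaw":0.4},{"xyz":[0.06,0.08,-0.17],"roll":0,"jaw":0.4},{"xyz":[0.1,0.12,-0.18],"roll":0,"jaw":0.4}]'
python3 -m pendant '[{"xyz":[0.04,0.04,0],"roll":0,"jaw":0.4},{"xyz":[0.08,0.08,0],"roll":0,"jaw":0.4},{"xyz":[0.12,0.1,0],"roll":0,"jaw":0.4},{"xyz":[0.16,0.1,0],"roll":0,"jaw":0.4},{"xyz":[0.16,0.1,0],"roll":0,"jaw":0.4},{"xyz":[0.16,0.1,0],"roll":0,"jaw":0.4},{"xyz":[0.16,0.1,0],"roll":0,"jaw":0.4},{"xyz":[0.16,0.1,0],"roll":0,"jaw":0.4}]'
python3 - <<'E'
from h import *
im,W,K,M=cloud('top');cv2.imwrite('pics/t5.png',cv2.resize(im,(800,600),interpolation=2))
i2,W2,_,_=cloud('scene');s4=cv2.imread('pics/s4.png')
d=cv2.absdiff(i2,s4)[130:330,60:225].max(2);print('scene diff vs s4 near bin/wedge (mean, >40px):',d.mean(),(d>40).sum())
im=im.astype(int);v,u=np.mgrid[:384,:512];r=(im[...,2]>im[...,1]+60)&(im[...,2]>im[...,0]+60)&(u>190)&(u<246)&(v>135)&(v<170)
P=W[r];print('tail band now',np.nanmedian(P,0).round(1),'was [644,-61.8]')
E
```

```text
time_s: 18.45
ee_pos: [476.3, -271.9, 5.0]
ee_rot: [-180.0, -0.0, -83.5]
force: [0.2, -0.4, -0.4]
gripper_width: 55.0
time_s: 19.45
ee_pos: [367.9, -386.2, 187.4]
ee_rot: [-179.9, -0.2, -83.4]
force: [0.0, 0.5, 0.0]
gripper_width: 54.7
time_s: 20.45
ee_pos: [287.5, -554.3, 185.4]
ee_rot: [-180.0, -0.0, -83.4]
force: [0.5, -0.6, -0.8]
gripper_width: 54.5
scene diff vs s4 near bin/wedge (mean, >40px): 13.436757575757575 464
tail band now [632.4 -22.6  29.8] was [644,-61.8]
```

View pics/t5.png

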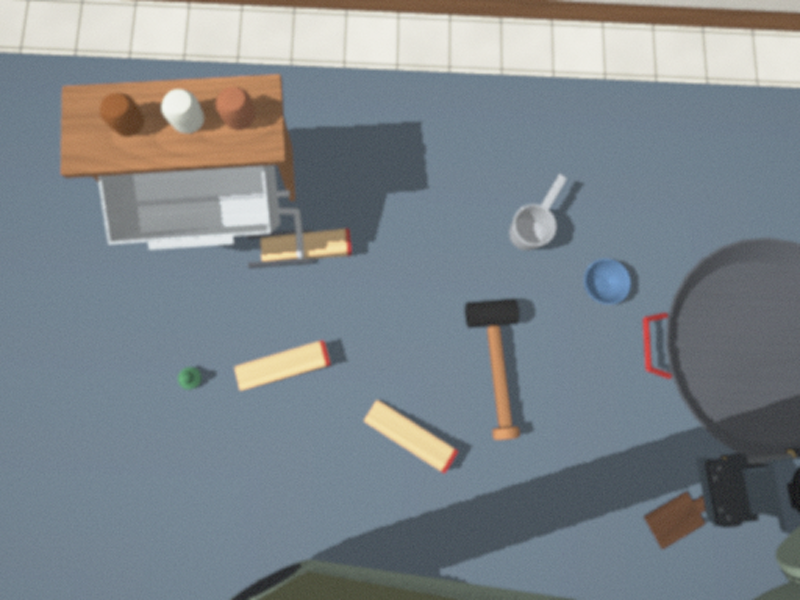

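The mallet lies flat at head (492,313), clear of the wedge (tail now at (350,242)). The bin's front rim went from row 248 to 243, so it is lifted. The bowl, cup, stopper and spare wedges have not moved, and the gripper is clear.

```bash
python3 -c "
from workcell import env
print(env.job_done())"
```

```text
the job is handed in; nothing more can be done
None
```

I drove the wedge in with three separate mallet taps, drawing the mallet clear each time. Then I laid the mallet flat back where it came from, let go and handed the job in at about 20.5 s.

**Taps:** The second tap peaked at 20.5 N and the third at 19 N. That is slightly above the 14–18 N said to seat the wedge.

**Tightness:** On the third tap the wedge did not advance. Its red band stayed at the same pixels (70.4 before, 70.5 after) and the tool stopped at the same place.

**Travel:** Total wedge travel was about 40–42 mm, at the low end of the expected 40–80 mm. The top camera gives 39–41 mm and the arm about 42 mm.

**Bin:** It is visibly lifted. The rim moved about 8 mm, close to the 9 mm expected at its stop.

**Checks that disagreed or were weak:**
- An automatic image-shift check on the bin showed no motion, although the pictures clearly do. I think its window mostly missed the rim.
- A before/after image comparison around the bin and wedge showed some differences. I put them down to the arm's moving shadow, but did not confirm it.
- I did not measure the bin's angle directly.

The last top view shows the bowl, cup, stopper and spare wedges where they were.

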